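# Centre the egg cup on its stand

### The job

Breakfast for two is being laid out, and the blue egg cup with its boiled egg stands too near the edge of its small round wooden stand. With light, low pushes of the fingertips nudge the blue cup to the middle of its stand, so that its foot lies inside the brass ring, upright and with the egg still in it, then leave it standing free. Do not pinch, lift, knock hard or tip the cup, do not shift the stand, and leave the white egg cup and everything else alone.

Things in the scene. Friction and masses are not known exactly. Their poses are not given: they have to be found in the camera images.
- cup_blue: blue egg cup, loose, about 90 g, on stand_blue; origin at the centre of its underside, z up its axis. Narrow unglazed foot, 36 mm in diameter, friction about 0.85; wider bowl, 54 mm in diameter from 27 mm up to its rim, 50 mm above the origin. An upright finger reaching down beside it meets the bowl only. Unsteady: pushed low on the bowl it slides, pushed near the rim it tips. Its yaw means nothing
- egg_blue_center (a point): light brown egg, 43 mm in diameter, 57 mm tall, 55 g, loose in the blue cup (1 to 2 mm of play; its weight lies low, so when jolted it rocks to and fro and rights itself); this point is on its axis at its widest part, 41.5 mm above the cup's underside; its top is 77 mm above the cup's underside
- stand_blue: round turned stand of dark wood under the blue cup, 100 mm in diameter (86 mm at the foot), 40 mm high, 0.9 kg, loose; origin at the centre of its underside on the worktop, z up. Its flat top, 40 mm above the origin, has an inlaid, flush brass ring of 48 mm inner and 54 mm outer diameter round its centre. Its yaw means nothing
- stand_white: an equal stand under the white egg cup, to be left alone; origin at the centre of its underside
- cup_white: white egg cup of the same shape with an egg in it (77 mm tall together), already centred on stand_white, to be left alone; origin at the centre of its underside
- mug: cream and beige mug, 78 mm in diameter with a handle, 100 mm tall, bystander; origin at its underside
- salt: glass salt shaker with grey top, 44 mm in diameter, 90 mm tall, bystander; origin at its underside
- bowl: small white bowl, 105 mm in diameter, 51 mm tall, bystander; origin at its underside
- teaspoon: steel teaspoon, 130 mm long, lying flat (11 mm high), bystander; origin at its middle underside

How it is judged:
At the end, for the whole second after the job is handed in: the blue cup stands upright (within 0.06 rad) and at rest on its stand, its centre within 6 mm of the stand's centre (foot inside the brass ring), the egg still seated in it, the stand within 12 mm of where it was (horizontal distance between cup_blue and stand_blue below 0.006 m and z of cup_blue in the frame of stand_blue between 0.037 and 0.043 m and angle between cup_blue's own z axis and vertical below 0.06 rad and horizontal distance between egg_blue_center and cup_blue below 0.008 m and z of egg_blue_center in the frame of cup_blue below 0.052 m and linear speed of cup_blue below 0.02 m/s and distance of stand_blue from where it was at the start of the episode below 0.012 m); the robot touches nothing.
It fails at once if the blue cup is tipped by more than 0.25 rad (about 14 degrees), lifted more than 10 mm off the stand, or falls off it (angle between cup_blue's own z axis and vertical above 0.25 rad or z of cup_blue in the frame of stand_blue above 0.05 m or z of cup_blue in the frame of stand_blue below 0.03 m).
It fails at once if the blue cup is pinched or struck with more than 15 N (contact force between the fingers and cup_blue above 15 N).
It fails at once if the egg is lifted or knocked out of the blue cup (z of egg_blue_center in the frame of cup_blue above 0.056 m or distance between egg_blue_center and cup_blue above 0.06 m).
It fails at once if the stand of the blue cup is shifted by more than 12 mm (distance of stand_blue from where it was at the start of the episode above 0.012 m).
It fails at once if the white cup or its stand is moved by more than 8 mm, or another bystander by more than 15 mm (distance of any of cup_white, stand_white from where it was at the start of the episode above 0.008 m or distance of any of mug, salt, bowl, teaspoon from where it was at the start of the episode above 0.015 m).
It also fails if it takes over 58 s, if anything falls off the work surface, if the arm or the gripper's body presses on something with over 40 N, if the wrist force passes 120 N, or if a joint passes its speed limit or range.

### The arm

A 7-joint arm with a two-finger parallel gripper is mounted at the origin on a cart in front of the work surface, level with it; the furniture and walls round the work are solid. World frame = base frame: x ahead of the robot, y to its left, z up, the work surface at z = 0. Lengths are in m, angles in rad, forces in N, time in s.
With the tool pointing down it reaches from about 0.4 to 0.9 m from the base axis. Payload 5.6 kg.
Tool frame: the origin (TCP) lies midway between the tips of the shut fingers; the grasp point (between the pads) lies 19 mm behind it; z points along the fingers, y is the line along which they close (so a half turn about z gives the same grasp; the last joint's range is limited). The gripper opens to 92 mm and grips with 3 to 60 N. Pads are 20 mm wide; open, the fingers measure 128 mm over their backs; the gripper's body (75 mm by 189 mm) begins 69 mm behind the grasp point.
Start: joints at [1.293, 0.468, -0.012, 1.603, 0.006, 1.071, -0.056], TCP at [0.151, -0.632, 0.215] pointing down, gripper open.
Joint ranges: [-2.53, 2.53], [-0.31, 2.02], [-1.57, 1.55], [0.28, 2.44], [-1.29, 4.43], [0.15, 1.84], [-2.92, 2.92]. Speed limits (rad/s): [2.57, 2.57, 3.14, 3.14, 3.14, 3.14, 3.14].

### API

Orientations are given as a 3x3 rotation matrix whose columns are the frame's x, y, z axes.
In Python, from station import env, effector, solver, viewer, workorder, search_frame, tip_of gives the robot as it stands. Calls block until the motion is done:
- env.reach(position, orientation): joint-space move of the TCP to a pose.
- env.movel(position, frame=None, rate=0.15): straight line of the TCP; frame=None keeps the orientation; rate is the mean speed in m/s.
- env.goto_joints(angles): joint-space move.
- effector.release() and effector.grasp(squeeze=None): open the fingers fully, or close them until they stop; squeeze is the grip in N (None keeps the last).
- env.pause(seconds).
- solver.inverse_kinematics(position, orientation): joint angles nearest the present ones, or None.
- env.sense(): the state.
- viewer.read_camera(name): name is "scene" or "top" or "wrist"; returns (picture, depth): 420x560x3 uint8, red, green, blue; 420x560 float32, m along the optical axis (not along the pixel's ray), 0 where there is no reading.
- viewer.camera_info(name): a dict with "intrinsics" (3x3 intrinsics, pixels), "eye" and "rotation" of the camera in the world; the wrist camera has in their place "T_tool_cam" (4x4, takes a point from camera to tool coordinates, whose origin is the TCP and whose axes are the flange's). Camera axes: x right, y up, looking along -z (the intrinsics and any distortion apply to the point x, -y, -z); pixel columns grow to the right and rows downward; lengths in m; the calibration is good to about 2 mm. A picture is of the moment at which its call begins: read the wrist's pose just before it. camera_info takes no time and is no camera call.
A pose or a line that the arm cannot do raises env.PlanningError and nothing moves.
- workorder.finish_job(): hands the job in; it is judged then, once.
Trained networks look in the newest picture that a camera, given by its name, has taken for a name from the list of things; names that differ only in an ending like _2 or _b are one class to them, and where a whole thing is asked for, a point or a joint stands for the part that bears it (a point fixed in the world has none). Each returns a list of dicts, best first, with "score" (0 to 1); they miss things now and then, are a little off and sometimes report something else, mostly with a low value. They report only what shows in the picture. A call takes as long as a camera call.
- search_frame(camera, name): "at" ([x, y, z] in m, in world coordinates, good to about 4 mm: the middle of the surface that is visible of it).
- tip_of(camera, name): "at" ([x, y, z] in m, in world coordinates, good to about 4 mm: a listed point, or the origin of a listed thing).
The state is a dict: "t": time; "joint_positions": joint angles; "joint_velocities": joint speeds; "tau": joint torques, N m; "ee_pos": TCP position; "tcp_rot": TCP orientation; "wrist_force": force on the tool from outside, world axes, zero at the start; "moment": the same for the moment, N m; "gripper_width": finger opening in m; "grasp_force": force on a finger pad.
Only numpy, scipy, OpenCV 4.12 (cv2) and the standard library are available. Lean on these libraries where they do the work, as an engineer would, in place of code of your own. Each camera call takes 0.05 s, during which the arm holds its last target. There are 200 camera calls.

## Working session

There is one attempt and no reset: what is moved stays moved. The work goes in short steps, each a Python script; the robot and the scene stay as the last script left them, time stands still between calls to the robot, and variables do not carry over. Pictures are saved under pics/ and viewed, at most 10 in all, crops included, and the job is handed in when it is done.

```bash
ls; mkdir -p pics
python3 - <<'E'
from station import *
import cv2
for c in ("scene","top"):
    p,d=viewer.read_camera(c); cv2.imwrite(f"pics/{c}0.png",p[:,:,::-1])
    for n in ("cup_blue","stand_blue","egg_blue_center","cup_white","stand_white","mug","salt","bowl","teaspoon"):
        r=tip_of(c,n)
        print(c,n,[(round(x["score"],2),[round(float(v),4) for v in x["at"]]) for x in r[:2]])
    i=viewer.camera_info(c); print(i["eye"])
print(env.sense()["t"])
E
```

```text
pics
scene cup_blue [(0.78, [0.4661, 0.1135, 0.0485])]
scene stand_blue [(0.6, [0.4451, 0.1161, -0.0001]), (0.22, [0.5473, 0.3965, 0.0012])]
scene egg_blue_center [(0.63, [0.4707, 0.1124, 0.0807])]
scene cup_white [(0.72, [0.4648, -0.1398, 0.0407])]
scene stand_white [(0.95, [0.4635, -0.1429, 0.0016]), (0.48, [0.4123, -0.3702, 0.0001])]
scene mug [(0.66, [0.5436, 0.3971, 0.0025])]
scene salt [(0.58, [0.5916, -0.3277, -0.0016])]
scene bowl [(0.67, [0.41, -0.3689, 0.0028])]
scene teaspoon [(0.7, [0.3899, 0.0235, -0.0024])]
[-0.04380308  0.86288696  0.54118073]
top cup_blue [(0.71, [0.4676, 0.1079, 0.043])]
top stand_blue [(0.8, [0.4463, 0.1137, -0.0035])]
top egg_blue_center [(0.47, [0.4705, 0.11, 0.0819])]
top cup_white [(0.61, [0.4624, -0.1459, 0.0395])]
top stand_white [(0.78, [0.4642, -0.141, 0.0006])]
top mug [(0.76, [0.5494, 0.3946, 0.0022])]
top salt [(0.53, [0.586, -0.3266, 0.0017])]
top bowl [(0.76, [0.4101, -0.3689, 0.0001])]
top teaspoon [(0.48, [0.3953, 0.0229, 0.004])]
[0.30204455 0.00959895 1.09549195]
1.0
```

View pics/top0.png

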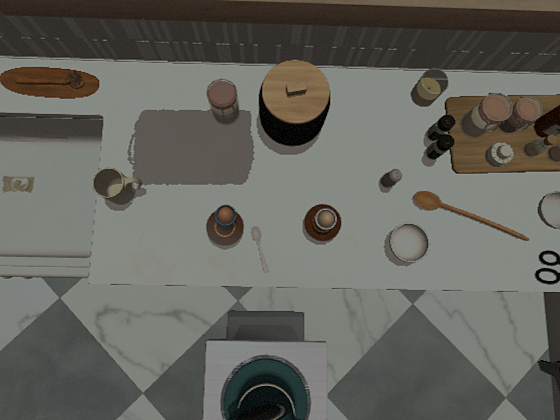

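View pics/scene0.png

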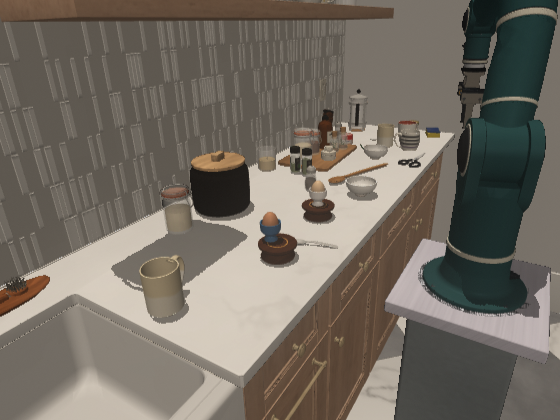

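```bash
cat > h.py <<'E'
from station import *
import numpy as np, cv2
from scipy.optimize import least_squares
R=np.array([[1,0,0],[0,-1,0],[0,0,-1.]])
def circ(P,r,c0):
    f=lambda c:np.hypot(P[:,0]-c[0],P[:,1]-c[1])-r
    return least_squares(f,c0,loss="soft_l1",f_scale=.001).x
def cloud(cam="wrist"):
    s=env.sense(); p,d=viewer.read_camera(cam); i=viewer.camera_info(cam); K=i["intrinsics"]
    v,u=np.nonzero(d>0); z=d[v,u]
    X=np.c_[(u-K[0,2])/K[0,0]*z,-(v-K[1,2])/K[1,1]*z,-z]
    if cam=="wrist":
        T=np.array(i["T_tool_cam"]); X=X@T[:3,:3].T+T[:3,3]; X=X@np.array(s["tcp_rot"]).T+s["ee_pos"]
    else: X=X@np.array(i["rotation"]).T+i["eye"]
    return p,X,np.c_[u,v]
E
python3 - <<'E'
from h import *
s=env.sense(); print(np.round(s["tcp_rot"],2))
print({k:np.round(v,3) for k,v in viewer.camera_info("wrist").items() if k!="name"})
p=np.array(s["ee_pos"]); env.movel([p[0],p[1],.40],rate=.25)
for R0 in (R,R@np.diag([-1,-1,1])):
    for q in ([.38,.11,.32],[.505,.11,.071]): print(solver.inverse_kinematics(q,R0))
print(env.sense()["t"])
E
```

```text
[[ 0.97  0.23 -0.  ]
 [ 0.23 -0.97 -0.  ]
 [-0.    0.   -1.  ]]
{'intrinsics': array([[358.975,   0.   , 280.633],
       [  0.   , 358.975, 207.674],
       [  0.   ,   0.   ,   1.   ]]), 'T_tool_cam': array([[ 0.   ,  0.958,  0.286,  0.081],
       [ 1.   , -0.   , -0.   ,  0.   ],
       [-0.   ,  0.286, -0.958, -0.17 ],
       [ 0.   ,  0.   ,  0.   ,  1.   ]])}
[ 1.0101364  -0.09716845 -1.24783452  1.98207501 -0.09917631  1.19213926
 -1.77030178]
[ 0.2167821   0.54315084 -0.61724666  2.00056962  0.46076214  0.73796535
 -2.25197731]
[ 0.89503186 -0.07880024 -1.15618877  1.98401763 -0.07767358  1.19041545
  1.33967482]
[ 0.49027911  0.71805098 -1.0092578   1.98546916  0.7933335   0.89687431
  0.62113476]
1.8917
```

Run:
```python
from h import *
env.movel([.112,-.467,.40],rate=.25)
q=np.array(env.sense()["joint_positions"]); print(q.round(2)); q[0]-=1.337+.25
env.goto_joints(q); print(np.round(env.sense()["ee_pos"],3))
effector.grasp(5)
t=[.405,.112,.25]
print(solver.inverse_kinematics(t,R),solver.inverse_kinematics([.505,.11,.071],R))
env.reach(t,R)
p,X,uv=cloud(); cv2.imwrite("pics/w1.png",p[:,:,::-1])
np.savez("c1.npz",p=p,X=X,uv=uv)
for n in ("cup_blue","stand_blue","egg_blue_center"):
    print(n,[(round(x["score"],2),np.round(x["at"],4)) for x in tip_of("wrist",n)[:2]])
N=X[np.hypot(X[:,0]-.447,X[:,1]-.113)<.08]
print(np.histogram(N[:,2],bins=np.arange(-.01,.13,.005)))
print(env.sense()["t"],env.sense()["gripper_width"])
```

```text
[ 1.29  0.04 -0.03  1.74  0.    1.36 -0.07]
[0.466 0.119 0.4  ]
[-3.19177699e-01  3.20097334e-02 -3.09422320e-02  2.08757481e+00
  1.16053188e-03  1.02202372e+00 -1.92150580e+00] [-0.35058529  0.44961974  0.08709264  2.03750462 -0.06194846  0.65688118
 -1.79382705]
cup_blue []
stand_blue [(0.83, array([0.4446, 0.1139, 0.0006]))]
egg_blue_center [(0.74, array([0.4684, 0.1142, 0.0828]))]
(array([   0, 5013, 3044,  133,    0,    0,    0,    0,    0, 2640, 1682,
          0,    0,    0,    0,   62,  206,  172,   68,  491,  290,  199,
        290,  414,  488,  177,    0,    0]), array([-0.01 , -0.005,  0.   ,  0.005,  0.01 ,  0.015,  0.02 ,  0.025,
        0.03 ,  0.035,  0.04 ,  0.045,  0.05 ,  0.055,  0.06 ,  0.065,
        0.07 ,  0.075,  0.08 ,  0.085,  0.09 ,  0.095,  0.1  ,  0.105,
        0.11 ,  0.115,  0.12 ,  0.125,  0.13 ]))
8.3167 0.0007659964757257189
```

View pics/w1.png

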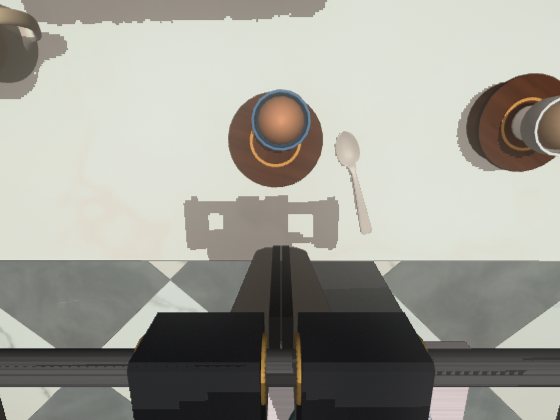

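```bash
cat >> h.py <<'E'
def outer(P,c,n=48,q=100):
    a=np.arctan2(P[:,1]-c[1],P[:,0]-c[0]); r=np.hypot(P[:,0]-c[0],P[:,1]-c[1])
    b=((a+np.pi)/(2*np.pi)*n).astype(int); out=[]
    for k in range(n):
        m=np.nonzero(b==k)[0]
        if len(m): out.append(m[np.argmax(r[m])])
    return P[out]
def fit(P,c,r):
    for _ in range(4):
        E=outer(P,c); e=least_squares(lambda v:np.hypot(E[:,0]-v[0],E[:,1]-v[1])-v[2],[*c,r],loss="soft_l1",f_scale=.001).x
        c=e[:2]
    return e
def locate(p,X,uv,g=(.447,.114),h=(.468,.112)):
    near=lambda c,r:np.hypot(X[:,0]-c[0],X[:,1]-c[1])<r
    S=X[near(g,.065)&(abs(X[:,2]-.040)<.008)]
    es=fit(S[:,:2],np.array(g),.05)
    C=p[uv[:,1],uv[:,0]].astype(int); blue=C[:,2]>C[:,0]+15
    B=X[near(h,.045)&blue&(X[:,2]>.083)&(X[:,2]<.097)]
    eb=fit(B[:,:2],np.array(h),.027)
    return es,eb,len(B),np.median(S[:,2]),np.median(B[:,2])
E
python3 - <<'E'
from h import *
d=np.load("c1.npz"); 
for x in locate(d["p"],d["X"],d["uv"]): print(np.round(x,4))
E
```

```text
[0.4463 0.1181 0.0496]
[0.4696 0.1121 0.0264]
558
0.0398
0.0895
```

```bash
cat >> h.py <<'E'
V=np.array([.405,.112,.25])
def push(S,C,short,gap=.012,half=.010,z=.072,rate=.015):
    """push cup from C toward S, stopping `short` before the centre; then retreat and look"""
    S,C=np.array(S),np.array(C); L=np.hypot(*(S-C)); d=(S-C)/L
    x=np.r_[-d,0]; zz=np.array([0,0,-1.]); F=np.c_[x,np.cross(zz,x),zz]
    a=C-d*(.027+half+gap); b=S-d*(.027+half+short)
    env.reach([*a,.25],F); env.movel([*a,.10],rate=.15); env.movel([*a,z],rate=.05)
    f0=np.array(env.sense()["wrist_force"])
    env.movel([*b,z],rate=rate); s=env.sense(); print("df",np.round(np.array(s["wrist_force"])-f0,2),"err",np.round(s["ee_pos"][:2]-b,4))
    env.pause(.2); env.movel([*(b-d*.02),z],rate=.03); env.movel([*(b-d*.02),.25],rate=.2)
    look(C+d*(L-short))
def look(h):
    env.reach(V,R); env.pause(.2); c=cloud(); import time; n=f"pics/w{int(time.time())}.png"; cv2.imwrite(n,c[0][:,:,::-1])
    print(n,env.sense()["t"])
    for x in locate(*c,h=h): print(np.round(x,4))
E
python3 - <<'E'
from h import *
push([.4463,.1181],[.4696,.1121],.014)
E
```

```text
df [ 3.15 -0.08  1.39] err [0.0002 0.    ]
pics/w1796171119.png 15.1417
[0.4462 0.118  0.0495]
[0.4605 0.114  0.0264]
546
0.0397
0.0895
```

```bash
python3 - <<'E'
from h import *
push([.4462,.118],[.4605,.114],-.0007)
E
ls -t pics | head -1
```

```text
df [ 2.76 -1.    2.72] err [ 0.0002 -0.    ]
pics/w1796171141.png 22.25
[0.4462 0.1181 0.0495]
[0.446  0.1167 0.0264]
538
0.0397
0.0894
w1796171141.png
```

View pics/w1796171141.png

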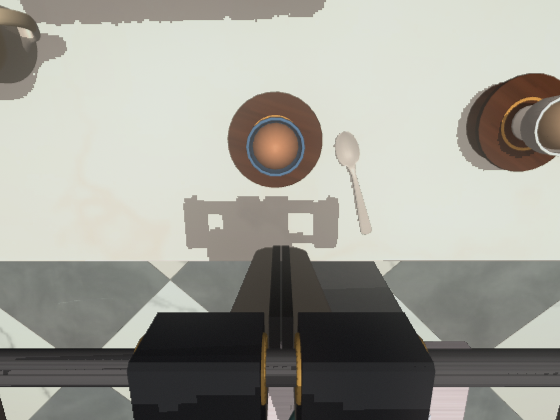

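Run:
```python
from h import *
print(workorder.finish_job())
```

```text
the job is handed in; nothing more can be done
None
```

The job is handed in; no verdict came back. At my last look the blue cup stood free and upright about 1.4 mm from the middle of its stand, with the egg seated and the stand not measurably moved.

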